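Close the filter box of a vacuum-clamping pump

ROBOT

A 6-joint arm with a two-finger parallel gripper is mounted at the origin on the work surface; the furniture and walls round the work are solid. World frame = base frame: x ahead of the robot, y to its left, z up, the work surface at z = 0. Lengths are in m, angles in rad, forces in N, time in s.
With the tool pointing down it reaches from about 0.3 to 0.875 m from the base axis. Payload 6.4 kg.
Tool frame: the origin (TCP) lies on the centre line of the jaws, within the pads' length; the fingertips stand 19 mm ahead of it and the grasp point (between the pads) is the TCP (ctrl.tip_reach is the distance from the TCP to the fingertips, in m); z points along the fingers, y is the line along which they close (so a half turn about z gives the same grasp; the last joint's range is limited). The gripper opens to 88 mm and grips with 3 to 60 N. Pads are 18 mm wide; open, the fingers measure 123 mm over their backs; the gripper's body (75 mm by 187 mm) begins 45 mm behind the grasp point.
Start: joints at [0.978, 0.181, 1.607, -0, 1.354, -0.206], TCP at [0.217, 0.533, 0.258] pointing down, gripper open.
Joint ranges: [-2.99, 2.99], [-0.89, 2.07], [0.3, 2.58], [-1.14, 4.28], [0, 2.63], [-3.12, 3.12]. Speed limits (rad/s): [2.57, 2.57, 3.01, 3.14, 3.14, 3.14].

INTERFACE

Orientations are given as a rotation vector (axis times angle).
In Python, from station import ctrl gives the robot as it stands.
- The arm moves only by the tool step_arm, never from a script. Its argument "steps" is a list of rows, each a list of 5 numbers: the opening, from 0 (shut) to 1 (fully open), then the shift along the tool's x, y, z in m, then the turn about the tool's z in units of 5 degrees (1.0 is 5 degrees). In form: [[hand, dx, dy, dz, spin], ...]. A call has 1 to 12 rows; each row is the pose to reach, as a shift and turn from the pose commanded when the call began, along the tool's axes at that moment; what a row does not reach only later rows make up. A row lasts 1/8 s, in which the tool goes at most 62.5 mm and 10.7 degrees, less where a joint would pass 70% of its speed; a pose out of reach is approached as far as the arm can. A call with a gripper value outside its range is refused whole. The fingers move at their own pace and stop on an object; "grip_force" is the grip in N (left out, the last holds). Time passes only in rows, so rows that repeat a pose let the fingers close. It gives the time, the measured TCP pose, the force, the opening and the grip force at its end, in the units of the state.
- ctrl.get_obs(): the state, without advancing time (a new reading comes with each control period).
- ctrl.camera(name): name is "scene" or "top" or "wrist"; returns the picture (384x512x3 uint8, blue, green, red); there is no depth.
- ctrl.camera_info(name): a dict with "fx", "fy", "cx", "cy" (pixels), "rvec" (rotation vector, rad) and "tvec" (3), from world to camera coordinates, as OpenCV has them; the wrist camera has in their place "hand_eye" (4x4, takes a point from camera to tool coordinates, whose origin is the TCP and whose axes are the flange's). Camera axes: x right, y down, z forward; pixel columns grow to the right and rows downward; lengths in m; the calibration is good to about 2 mm. A picture is of the moment at which its call begins: read the wrist's pose just before it. camera_info takes no time and is no camera call.
- ctrl.close_job(): hands the job in; it is judged then, once.
The state is a dict: "time_s": time; "joint_positions": joint angles; "qvel": joint speeds; "tau": joint torques, N m; "ee_pos": TCP position; "tool_rot": TCP orientation; "wrist_force": force on the tool from outside, world axes, zero at the start; "moment": the same for the moment, N m; "finger_gap": finger opening in m; "grip_force": force on a finger pad.
Only numpy, scipy, OpenCV 4.12 (cv2) and the standard library are available. Lean on these libraries where they do the work, as an engineer would, in place of code of your own. Each camera call takes 0.05 s, during which the arm holds its last target. There are 200 camera calls.

TASK

The vacuum pump's filter has been changed; close its filter box again with the loose grey cover. Hold the cover tilted, hook its tongue under the box's ledge, then swing the handle end down and press until the roller catch snaps over it, so that the cover lies flat, level and fully home in its frame. The frame's height has been set by hand and must be found by feel: go in gently so that the seal on it is not dragged off, never force the cover or knock the pump, and leave the tools around it where they are.

Things in the scene. Friction and masses are not known exactly. Their poses are not given: they have to be found in the camera images.
- pump_set: Vacuum pump set, fixed on the table: base plate, open-topped grey filter box 224x138, and beyond it a pump head and motor (from x=115 on, up to 135 high). Origin on the table under the middle of the box's opening; x points from the ledge end (towards the robot) to the catch end, z up. Steel, rigid to the touch.
- seat_middle (a point): Point at x=0, y=0, z=100 in the pump set's frame. The box's top is a hatch frame clamped by screws in slots: its SEAT, the flange that bears the cover, lies up to 16 mm above or below this point, not measured. Flange at the sides (|y|=53 to 65, x=-95 to 95) and catch end (x=76 to 95). Cheeks at y=+-65 stand 8 above the seat. Inside, free 7 down.
- ledge_edge (a point): Point at x=-86, y=0, z=100 in the pump set's frame: plan position of the ledge's free edge. The ledge spans the box's width; its underside is 5.5 and its top 11.5 above the seat; the wall behind it is at x=-108. Below the ledge, for |y|<53, it is free to 7 below the seat.
- catch_roller (a point): Point at x=89, y=0, z=100 in the pump set's frame: plan position of the catch's roller, 16 across, 32 long along y, axis 12.8 above the seat. Sprung: yields to +x only, by 6.5 at most, 3 N at first plus 0.6 N/mm. The cover's edge is pushed down past it (2 to 8 N at the handle; keep it pushed to the ledge), then it holds the top edge down. Housing at x=103 to 123, 25 above the seat.
- catch (a joint): Travel of the catch's roller towards +x, in m: 0 sprung right out, larger while the cover's edge goes past, about 0.002 to 0.003 while the edge is just passing, about 0.0005 to 0.0015 while it holds the cover home against the ledge.
- cover: Loose grey steel cover, 0.24 to 0.39 kg, lying flat, handle up. Plate 170 (x) x 124 (y) x 8; origin at the centre of its underside, z up, x towards the handle end. A tongue 80 wide, 4 thick, flush with the underside, stands out of the other edge, x=-85 to -96. Fully home its axes match the pump set's, its origin is at x=0+-2, y=0+-3 there and its underside is on the seat.
- handle (a point): Centre of the cover's black handle bar, at x=45, y=0, z=34 in the cover's frame: flat-sided, 14 thick (x), 92 long (y), 20 tall, on posts at its ends (64 free between), 16 free under it. Grasp across the 14 mm, fingers closing along the cover's x.
- tongue_tip (a point): Middle of the lower edge of the tongue's end, at x=-96, y=0, z=0 in the cover's frame. The contact forces of the cover on the pump set, summed over all touching places, may reach 14 N while the cover is tilted over 0.13 rad (7.5 degrees; more drags the rubber seal strip off the seat) and 28 N after that until it lies level within 0.02 rad.
- old_cassette: used filter cassette taken out earlier: black frame with brown pleats, 150x110x28; bystander, origin under its centre
- side_cutters: pliers with red grips, 55x160x13; bystander
- screwdriver_red: screwdriver with red handle, 32x216x29, lying; bystander
- screw_cup: grey cup of screws, 72 across, 61 high; bystander
- small_carton: brown carton 50x70x40; bystander
- hex_key_6: hex key lying flat, 38x112x6; bystander
- star_knob_1: black star knob, 37 across, standing stud up, 42 high; bystander
Things that resemble listed ones, but are neither listed nor needed, are in the scene too. There is more than one size of the cover; the job needs the larger.

How it is judged:
By the outcome, as a careful person would: the job done as asked, in the order asked, and still so for the second after the job is handed in, with the robot touching nothing.
It also fails if it takes over 64 s, if anything falls off the work surface, if the arm or the gripper's body presses on something with over 40 N, if the wrist force passes 120 N, or if a joint passes its speed limit or range.

## Working session

There is one attempt and no reset: what is moved stays moved. The work goes in short steps, Python scripts to look and compute and a tool call to move; the robot and the scene stay as the last step left them, time stands still between calls to the robot, and variables do not carry over. Pictures are saved under pics/ and viewed, at most 10 in all, crops included, and the job is handed in when it is done.

Besides the shell and the picture viewer there is one more tool, called after ">>>" as name(argument=value, ...), one argument or row to a line, values as JSON. step_arm: Moves the arm, as the interface text tells. Its arguments: {"type":"object","properties":{"steps":{"type":"array"},"grip_force":{"type":"number"}},"required":["steps"]}

```bash
mkdir -p pics; ls
python3 - <<'E'
from station import ctrl
import cv2
print(ctrl.get_obs())
for n in ("scene","top","wrist"):
    im=ctrl.camera(n); cv2.imwrite(f"pics/{n}0.png",im); print(n,ctrl.camera_info(n))
E
```

```text
pics
{'time_s': 0.0, 'joint_positions': array([ 9.77707968e-01,  1.81546449e-01,  1.60801396e+00, -4.41111928e-05,
        1.35382365e+00, -2.06314619e-01]), 'qvel': array([ 0.00082732,  0.00031304, -0.00030721,  0.00065411,  0.00092503,
        0.00176864]), 'tau': array([-3.59513469e-04, -4.33846951e+01, -3.41858518e+01,  7.02940626e-02,
        3.82490060e-02, -1.72018918e-04]), 'ee_pos': array([0.21659816, 0.53208356, 0.25680421]), 'tool_rot': array([-6.03621729e-01, -3.08238674e+00,  2.61790177e-03]), 'wrist_force': array([-0.48762613, -0.0433096 ,  0.40690009]), 'moment': array([-0.04010551, -0.0423186 , -0.02259035]), 'grip_force': 0.0, 'finger_gap': 0.08839485579218147}
scene {'fx': 414.99053068449547, 'fy': 414.99053068449547, 'cx': 264.95590224930334, 'cy': 191.94263902782436, 'rvec': array([ 0.90850563, -2.50494007,  1.08059091]), 'tvec': array([0.40663285, 0.259408  , 1.5916413 ])}
top {'fx': 346.4511745736249, 'fy': 346.4511745736249, 'cx': 249.7623639982016, 'cy': 192.16255381561962, 'rvec': array([ 2.17332094, -2.18221675,  0.08985621]), 'tvec': array([0.07618016, 0.46983561, 1.27075488])}
wrist {'fx': 339.04806452331826, 'fy': 339.04806452331826, 'cx': 259.36597146531403, 'cy': 186.9982532120629, 'hand_eye': array([[-4.62548991e-04, -9.63202121e-01, -2.68777715e-01,
         7.03753097e-02],
       [ 9.99999886e-01, -4.14702361e-04, -2.34791579e-04,
        -1.02251949e-03],
       [ 1.14688994e-04, -2.68777793e-01,  9.63202203e-01,
        -1.28023407e-01],
       [ 0.00000000e+00,  0.00000000e+00,  0.00000000e+00,
         1.00000000e+00]])}
```

Run:
```python
import cv2
for n in ("top","scene"):
    cv2.imwrite(f"pics/{n}0b.png",cv2.resize(cv2.imread(f"pics/{n}0.png"),(800,600),interpolation=cv2.INTER_CUBIC))
```

```text
(no output)
```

View pics/top0b.png

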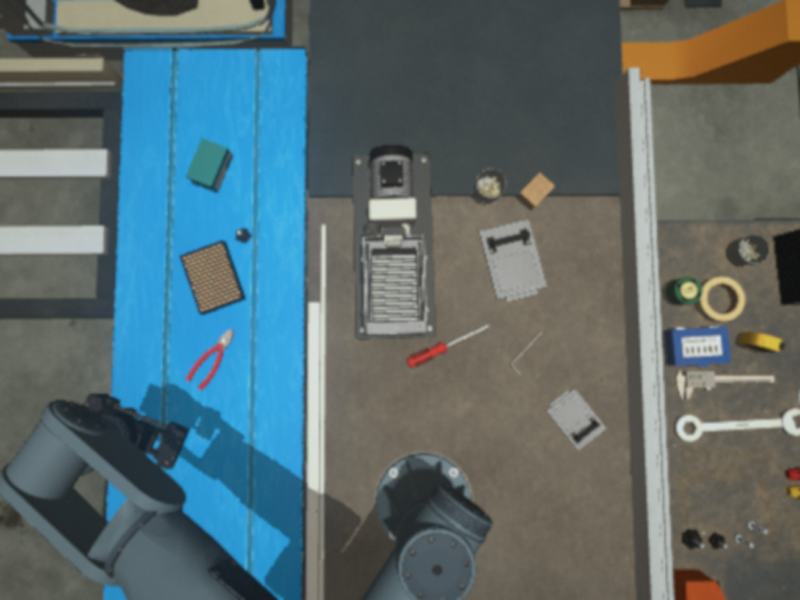

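View pics/scene0b.png

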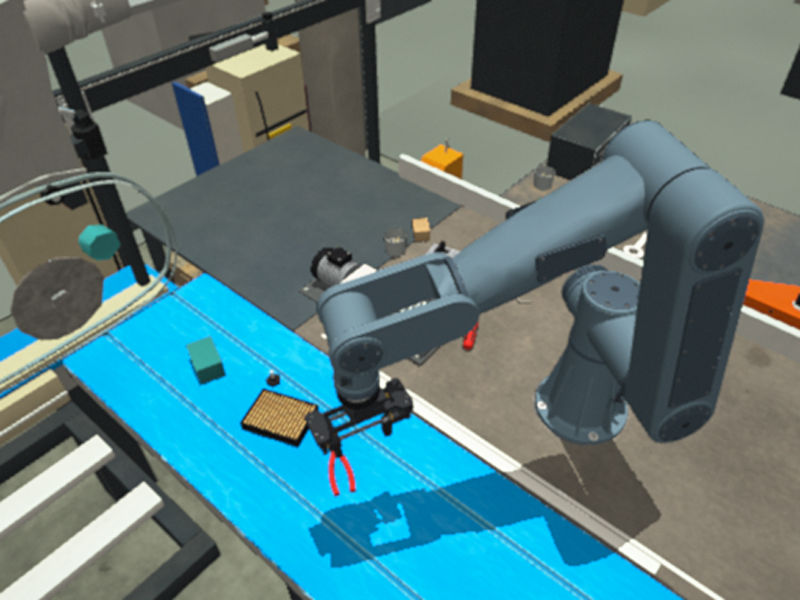

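The picture shows two candidates for the cover. The large one is at about (513,260) with its handle at (508,238), and the small look-alike is at (577,418). I choose the large one, whose tongue points down-image. The pump set is at (393,245), with its catch end up-image.

```bash
cat > h.py <<'E'
import numpy as np, cv2
from scipy.spatial.transform import Rotation as R
from station import ctrl
def cam(name,obs=None):
    i=ctrl.camera_info(name); K=np.array([[i['fx'],0,i['cx']],[0,i['fy'],i['cy']],[0,0,1]])
    if name!='wrist':
        Rm=R.from_rotvec(i['rvec']).as_matrix(); return K,Rm,np.array(i['tvec'])
    T=np.eye(4);T[:3,:3]=R.from_rotvec(obs['tool_rot']).as_matrix();T[:3,3]=obs['ee_pos']
    W=np.linalg.inv(T@i['hand_eye']); return K,W[:3,:3],W[:3,3]
def onz(c,uv,z):
    K,Rm,t=c; d=Rm.T@np.linalg.solve(K,[uv[0],uv[1],1]); o=-Rm.T@t
    return o+d*(z-o[2])/d[2]
def proj(c,p):
    K,Rm,t=c; q=K@(Rm@np.asarray(p)+t); return q[:2]/q[2]
def tri(cs,uvs):
    A=[];b=[]
    for c,uv in zip(cs,uvs):
        K,Rm,t=c; d=Rm.T@np.linalg.solve(K,[uv[0],uv[1],1]); d/=np.linalg.norm(d); o=-Rm.T@t
        P=np.eye(3)-np.outer(d,d); A.append(P); b.append(P@o)
    return np.linalg.lstsq(np.vstack(A),np.hstack(b),rcond=None)[0]
def shot(tag):
    o=ctrl.get_obs(); im=ctrl.camera('wrist'); cv2.imwrite(f'pics/{tag}.png',im)
    import pickle; pickle.dump(o,open(f'pics/{tag}.pkl','wb')); return o,im
E
python3 - <<'E'
from h import *
c=cam('top'); s=.64
for n,(u,v),z in [('handle',(508,238),.044),('cover c',(513,260),.008),('box ledge',(394,328),.1),('box catch',(394,238),.1),('cTL',(481,231),.008),('cTR',(531,221),.008),('cBR',(547,288),.008),('cBL',(499,298),.008),('corner',(361,238),.1),('corner',(364,332),.1),('c',(427,238),.1),('c',(428,332),.1)]:
    print(n,onz(c,(u*s,v*s),z).round(3))
o=ctrl.get_obs(); print(R.from_rotvec(o['tool_rot']).as_matrix().round(3))
E
```

```text
handle [ 0.614 -0.204  0.044]
cover c [ 0.568 -0.223  0.008]
box ledge [0.401 0.066 0.1  ]
box catch [0.604 0.065 0.1  ]
cTL [ 0.639 -0.147  0.008]
cTR [ 0.663 -0.269  0.008]
cBR [ 0.499 -0.303  0.008]
cBL [ 0.475 -0.187  0.008]
corner [0.605 0.14  0.1  ]
corner [0.393 0.133 0.1  ]
c [ 0.604 -0.009  0.1  ]
c [ 0.392 -0.01   0.1  ]
[[-0.926  0.377 -0.001]
 [ 0.377  0.926 -0.001]
 [ 0.    -0.001 -1.   ]]
```

>>> step_arm(
  steps=[
    [1,0,0,-0.06,0],
    [1,0,0,-0.12,1],
    [1,-0.04,-0.03,-0.163,3],
    [1,-0.09,-0.06,-0.163,5],
    [1,-0.14,-0.09,-0.163,7],
    [1,-0.19,-0.125,-0.163,9],
    [1,-0.24,-0.16,-0.163,11],
    [1,-0.29,-0.19,-0.163,13],
    [1,-0.34,-0.225,-0.163,13.26],
    [1,-0.39,-0.26,-0.163,13.26],
    [1,-0.417,-0.275,-0.163,13.26],
    [1,-0.417,-0.275,-0.163,13.26],
  ],
)

```text
time_s: 1.65
ee_pos: [0.5001, 0.1187, 0.4199]
tool_rot: [-2.195, -2.246, 0.002]
wrist_force: [0.2, -0.1, -0.0]
finger_gap: 0.0882
grip_force: 0.0
```

Run:
```python
from h import *
o,im=shot('w1'); print(o['ee_pos'],o['tool_rot'],o['qvel'].round(3),o['time_s'],o['wrist_force'],o['joint_positions'].round(2))
cv2.imwrite('pics/w1b.png',cv2.resize(im,(800,600),interpolation=cv2.INTER_CUBIC))
```

```text
[0.50011654 0.118724   0.41987612] [-2.19486324e+00 -2.24630119e+00  1.88744993e-03] [ 0.053 -0.025  0.016  0.017  0.013  0.022] 1.65 [ 0.24276913 -0.0587471  -0.01143495] [ 0.   -0.04  1.52 -0.    1.66 -0.02]
```

View pics/w1b.png

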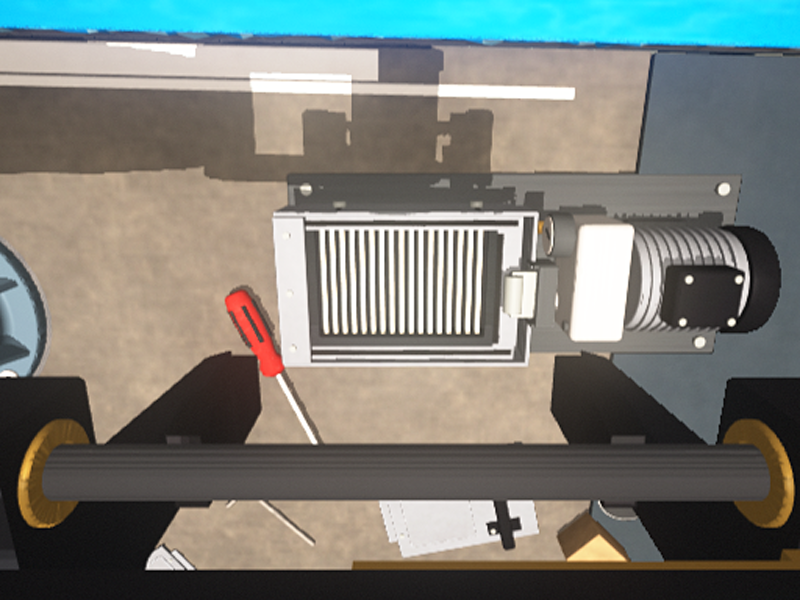

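The picture shows the box top with its corners at about (275,213), (275,365), (528,366) and (537,212). The ledge with three screws is at u≈290, the roller is at (518,293), and the cover is partly visible at (460,520). I'll take a second view for height.

>>> step_arm(
  steps=[
    [1,0,-0.06,0,0],
    [1,0,-0.12,0,0],
    [1,0,-0.12,0,0],
    [1,0,-0.12,0,0],
  ],
)

```text
time_s: 2.2
ee_pos: [0.3792, 0.1182, 0.4213]
tool_rot: [2.189, 2.252, 0.002]
wrist_force: [0.9, 0.0, 0.3]
finger_gap: 0.0879
grip_force: 0.0
```

Run:
```python
from h import *
import pickle
o2,im2=shot('w2'); o1=pickle.load(open('pics/w1.pkl','rb')); im1=cv2.imread('pics/w1.png')
c1,c2=cam('wrist',o1),cam('wrist',o2); print(o2['ee_pos'],o2['qvel'].round(3))
g1,g2=[cv2.cvtColor(i,cv2.COLOR_BGR2GRAY) for i in (im1,im2)]
for n,(u,v) in dict(screwT=(290,237),screwM=(291,293),screwB=(292,348),TL=(275,213),BL=(275,365),BR=(528,366),TR=(537,212),roller=(518,293),baseTL=(307,189),baseTR=(722,189),baseBR=(699,342),ribsTL=(320,232),ribsBR=(478,332),seatTR=(500,236)).items():
    u,v=int(u*.64),int(v*.64); h=8
    T=g1[v-h:v+h+1,u-h:u+h+1]
    S=g2[v-h-6:v+h+7,u:u+200]; r=cv2.matchTemplate(S,T,cv2.TM_CCOEFF_NORMED); _,m,_,(x,y)=cv2.minMaxLoc(r)
    def sub(a,b,c): d=a-2*b+c; return 0 if d==0 else .5*(a-c)/d
    fx=sub(r[y,x-1],r[y,x],r[y,x+1]) if 0<x<r.shape[1]-1 else 0
    fy=sub(r[y-1,x],r[y,x],r[y+1,x]) if 0<y<r.shape[0]-1 else 0
    q=(u+x+fx+h,v-6+y+fy+h)
    print(n,round(m,3),np.round(q,1),(tri((c1,c2),((u,v),q))*1000).round(1))
a=im1[125:245,165:365]; b=im2[125:245,235:485]
cv2.imwrite('pics/z1.png',cv2.resize(a,None,fx=4,fy=4,interpolation=cv2.INTER_CUBIC))
```

```text
[0.3791545  0.11817739 0.42127708] [-0.01   0.043 -0.023 -0.002 -0.001 -0.002]
screwT 0.669 [278.  160.7] [402.8 108.  120.2]
screwM 0.676 [276.4 196.9] [402.6  60.5 122.4]
screwB 0.894 [273.  225.8] [399.8  12.4 114.5]
TL 0.862 [269.4 146. ] [391.2 126.2 116.2]
BL 0.753 [262.8 242.3] [386.8  -4.5 123.2]
BR 0.976 [421.8 244.1] [607.3  -4.1 116.4]
TR 0.819 [434.5 146.1] [603.3 132.  115.5]
roller 0.936 [420.8 198.6] [591.4  65.  125.4]
baseTL 0.864 [274.3 129.4] [401.  139.   28.9]
baseTR 0.192 [490.1 126.4] [1260.1   95.3 -753.4]
baseBR 0.434 [499.3 228.2] [ 901.   -70.9 -129.7]
ribsTL 0.759 [301.  158.2] [429.9 115.2 137.2]
ribsBR 0.89 [384.7 221.6] [566.7  13.8  79.4]
seatTR 0.961 [409.3 161.6] [576.8 109.8 108.8]
```

View pics/z1.png

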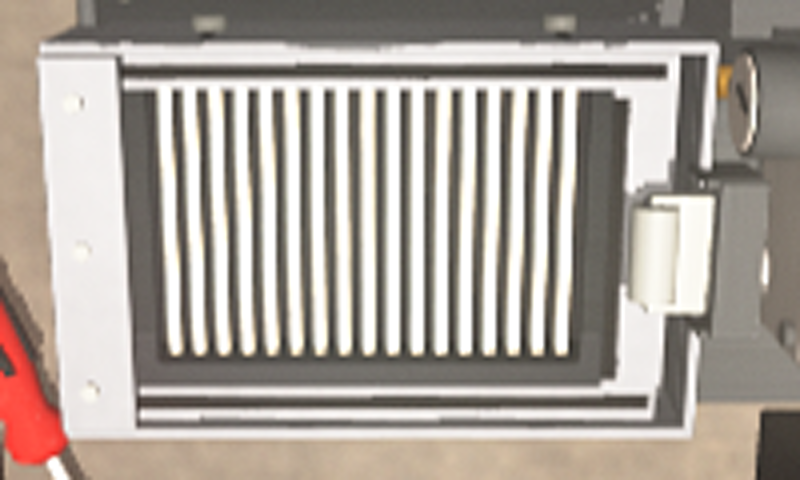

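Run:
```python
from h import *
import pickle
o1=pickle.load(open('pics/w1.pkl','rb')); c=cam('wrist',o1)
P=lambda u,v,z:(onz(c,(165+u/4-.4,125+v/4-.4),z)*1000).round(1)
s=107
for n,u,v,z in [('ledgeT',121,57,s+11.5),('ledgeB',137,427,s+11.5),('ledge outerT',40,56,s+11.5),('ledge outerB',65,436,s+11.5),
 ('rimTR outer',717,44,s+8),('rimBR outer',690,436,s+8),('rimTL',122,46,s+8),('rimBL',140,434,s+8),('roller tip T',655,206,s+14),('roller B',655,306,s+14),
 ('catch flange edge T',628,100,s),('B',614,378,s),('seat outerT',682,60,s),('B',655,415,s),('flT',400,84,s),('flB',400,392,s)]:
    print(n,P(u,v,z))
```

```text
ledgeT [ 22762.6  16285.9 118500. ]
ledgeB [ 22249.9  50928.3 118500. ]
ledge outerT [ 29797.7  16360.5 118500. ]
ledge outerB [ 29037.8  51998.9 118500. ]
rimTR outer [-28013.   13567.8 115000. ]
rimBR outer [-28745.7  49126.3 115000. ]
rimTL [ 21991.4  14881.3 115000. ]
rimBL [ 21348.5  50104.2 115000. ]
roller tip T [-25169.4  29115.8 121000. ]
roller B [-25912.4  38698.9 121000. ]
catch flange edge T [-19386.2  17194.6 107000. ]
B [-19903.8  40622.5 107000. ]
seat outerT [-23390.   13942.7 107000. ]
B [-23590.4  43865.5 107000. ]
flT [ -1336.7  16339.1 107000. ]
flB [ -2033.9  42294.  107000. ]
```

Units slip (z must be in m); redo.

Run:
```python
from h import *
import pickle
o1=pickle.load(open('pics/w1.pkl','rb')); c=cam('wrist',o1)
P=lambda u,v,z:(onz(c,(165+u/4-.4,125+v/4-.4),z/1000)*1000).round(1)
s=107
for n,u,v,z in [('ledgeT',121,57,s+11.5),('ledgeB',137,427,s+11.5),('ledge outerT',40,56,s+11.5),('ledge outerB',65,436,s+11.5),
 ('rimTR outer',717,44,s+8),('rimBR outer',690,436,s+8),('rimTL',122,46,s+8),('rimBL',140,434,s+8),('roller T',655,206,s+16),('roller B',655,306,s+16),
 ('catch flange edge T',628,100,s),('B',614,378,s),('flT',400,84,s),('flB',400,392,s)]:
    print(n,P(u,v,z))
```

```text
ledgeT [416.  128.7 118.5]
ledgeB [417.9   2.6 118.5]
ledge outerT [390.4 128.5 118.5]
ledge outerB [393.2  -1.3 118.5]
rimTR outer [604.9 136.7 115. ]
rimBR outer [607.7   2.2 115. ]
rimTL [415.8 131.8 115. ]
rimBL [418.2  -1.5 115. ]
roller T [587.6  85.3 123. ]
roller B [590.2  51.5 123. ]
catch flange edge T [579.4 116.9 107. ]
B [581.6  19.9 107. ]
flT [504.7 120.4 107. ]
flB [507.6  12.9 107. ]
```

>>> step_arm(
  steps=[
    [1,-0.049,0.032,0.01,-0.4],
    [1,-0.098,0.064,0.02,-0.8],
    [1,-0.147,0.096,0.04,-1.2],
    [1,-0.196,0.128,0.06,-1.6],
    [1,-0.245,0.16,0.09,-2.0],
    [1,-0.294,0.192,0.12,-2.42],
    [1,-0.294,0.192,0.12,-2.42],
    [1,-0.294,0.192,0.12,-2.42],
  ],
)

```text
time_s: 3.25
ee_pos: [0.5795, -0.1714, 0.2994]
tool_rot: [-1.941, -2.467, 0.0]
wrist_force: [-0.3, -0.6, 0.5]
finger_gap: 0.0881
grip_force: 0.0
```

Run:
```python
from h import *
o,im=shot('w3'); print(o['ee_pos'],o['tool_rot'],o['qvel'].round(3),o['time_s'])
cv2.imwrite('pics/w3b.png',cv2.resize(im,(800,600),interpolation=cv2.INTER_CUBIC))
```

```text
[ 0.57948456 -0.17136117  0.29941507] [-1.94120747e+00 -2.46670211e+00  2.29966944e-04] [ 0.023 -0.06   0.006  0.003  0.007 -0.001] 3.25
```

View pics/w3b.png

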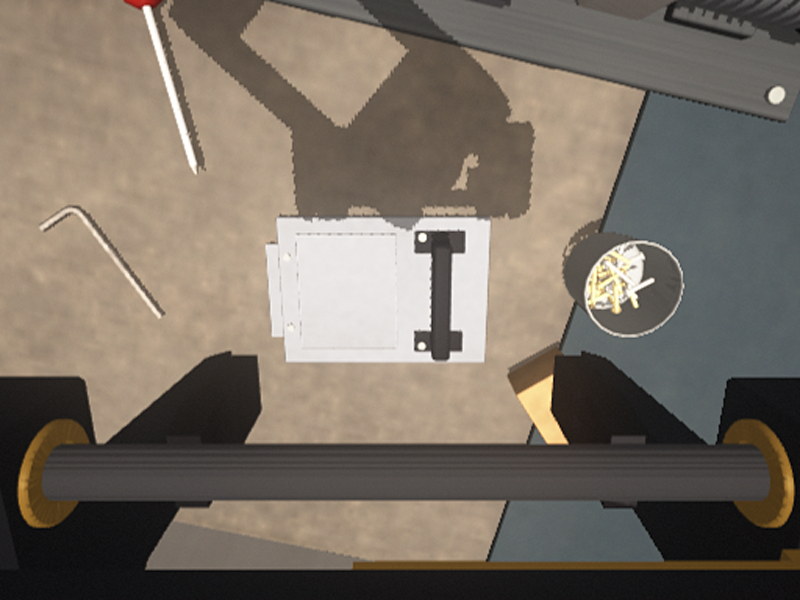

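The close view confirms the larger cover. Its plate corners are at (277,217), (490,219), (486,362) and (287,361), the tongue is on the left, and the handle bar centre is at (441,296).

Run:
```python
from h import *
import pickle
c=cam('wrist',pickle.load(open('pics/w3.pkl','rb')))
for n,u,v,z in [('TL',277,217,8),('TR',490,219,8),('BR',486,362,8),('BL',287,361,8),('tT',266,243,4),('tB',272,337,4),('h top T',442,232,44),('h top B',440,360,44)]:
    print(n,(onz(c,(u*.64-.2,v*.64-.2),z/1000)*1000).round(1))
```

```text
TL [ 475.  -181.8    8. ]
TR [ 639.2 -143.7    8. ]
BR [ 669.5 -261.7    8. ]
BL [ 504.3 -300.8    8. ]
tT [ 469.1 -205.3    4. ]
tB [ 487.5 -284.     4. ]
h top T [ 601.2 -157.7   44. ]
h top B [ 625.  -255.1   44. ]
```

>>> step_arm(
  steps=[
    [1,-0.025,0.03,0.05,0],
    [1,-0.025,0.06,0.1,0],
    [1,-0.025,0.06,0.1,0],
    [1,-0.025,0.06,0.1,0],
  ],
)

```text
time_s: 3.8
ee_pos: [0.6441, -0.1808, 0.2033]
tool_rot: [1.938, 2.469, 0.001]
wrist_force: [-0.3, 0.5, 0.5]
finger_gap: 0.088
grip_force: 0.0
```

Run:
```python
from h import *
o,im=shot('w4'); print(o['ee_pos'],o['tool_rot'],o['qvel'].round(3),o['time_s'])
cv2.imwrite('pics/w4b.png',cv2.resize(im,(800,600),interpolation=cv2.INTER_CUBIC))
```

```text
[ 0.64408319 -0.18080985  0.20331176] [1.93825365e+00 2.46865991e+00 8.68870500e-04] [-0.012 -0.038 -0.015 -0.001 -0.003 -0.   ] 3.8
```

View pics/w4b.png

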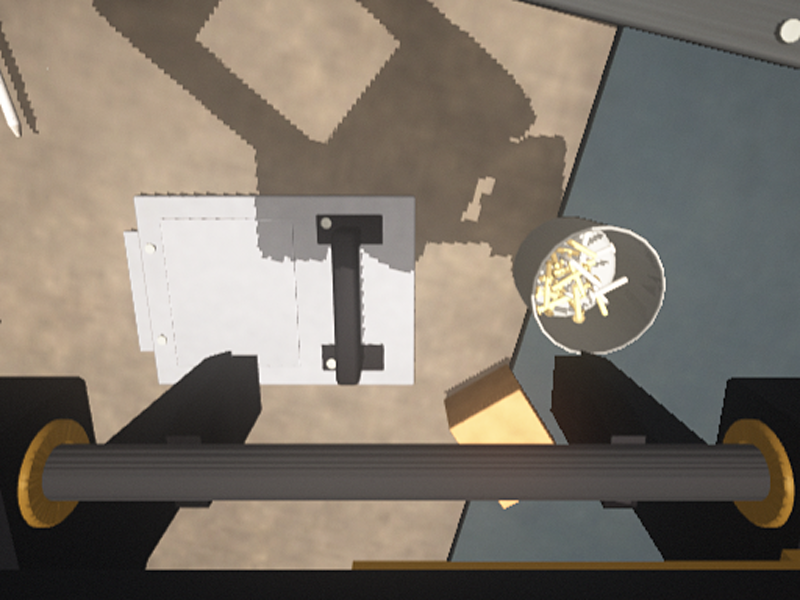

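The second view shows plate corners at (135,196), (414,196), (414,384) and (160,384), and the handle top running from (346,222) to (348,384).

Run:
```python
from h import *
import pickle
c3,c4=[cam('wrist',pickle.load(open(f'pics/w{i}.pkl','rb'))) for i in (3,4)]
q=lambda p:np.array(p)*.64-.2
for n,a,b in [('TL',(277,217),(135,196)),('TR',(490,219),(414,196)),('BR',(486,362),(414,384)),('BL',(287,361),(160,384)),('hB',(440,360),(348,384))]:
    print(n,(tri((c3,c4),(q(a),q(b)))*1000).round(1))
for n,u,v,z in [('TL',135,196,8),('TR',414,196,8),('BR',414,384,8),('BL',160,384,8),('h top T',346,221,44),('h top B',348,384,44)]:
    print(n,(onz(c4,q((u,v)),z/1000)*1000).round(1))
o=ctrl.get_obs(); M=R.from_rotvec(o['tool_rot']).as_matrix(); print(M.round(4)); print('yaw',np.degrees(np.arctan2(M[1,1],M[0,1])))
```

```text
TL [ 474.8 -182.1    7. ]
TR [ 638.4 -142.6   12.5]
BR [ 667.3 -258.5   16.5]
BL [ 504.9 -300.2   10.5]
hB [ 625.6 -256.5   40.8]
TL [ 475.3 -182.     8. ]
TR [ 638.6 -142.3    8. ]
BR [ 668.4 -262.4    8. ]
BL [ 504.1 -302.3    8. ]
h top T [ 604.5 -160.9   44. ]
h top B [ 625.7 -255.1   44. ]
[[-0.2368  0.9716  0.0045]
 [ 0.9716  0.2368 -0.0023]
 [-0.0033  0.0038 -1.    ]]
yaw 13.6960424615969
```

>>> step_arm(
  steps=[
    [0.5,-0.023,-0.035,0.04,0],
    [0.5,-0.023,-0.035,0.09,0],
    [0.5,-0.023,-0.035,0.13,0],
    [0.5,-0.023,-0.035,0.155,0],
    [0.5,-0.023,-0.035,0.167,0],
    [0.5,-0.023,-0.035,0.167,0],
    [0.5,-0.023,-0.035,0.167,0],
  ],
)

```text
time_s: 4.72
ee_pos: [0.6162, -0.2128, 0.0361]
tool_rot: [1.94, 2.467, 0.001]
wrist_force: [0.2, -0.2, 0.5]
finger_gap: 0.0441
grip_force: 0.0
```

Run:
```python
from h import *
o=ctrl.get_obs(); print(o)
M=R.from_rotvec(o['tool_rot']).as_matrix(); print('yaw',np.degrees(np.arctan2(M[1,1],M[0,1])), M[:,2])
```

```text
{'time_s': 4.725, 'joint_positions': array([-5.14291742e-01,  6.04880068e-01,  1.52472671e+00, -7.85842388e-06,
        1.00831862e+00, -7.52414907e-01]), 'qvel': array([ 0.00136411,  0.00319662,  0.0005094 ,  0.0007337 , -0.00124491,
        0.00078584]), 'tau': array([-1.58055522e-02, -5.59547532e+01, -2.71557623e+01,  3.62562505e-02,
        7.82677042e-02, -4.14493843e-04]), 'ee_pos': array([ 0.61617458, -0.21284254,  0.03610742]), 'tool_rot': array([1.93960449e+00, 2.46673238e+00, 8.61158104e-04]), 'wrist_force': array([ 0.17576085, -0.24723221,  0.46409594]), 'moment': array([-0.0316727 ,  0.06600241,  0.02474519]), 'grip_force': 0.0, 'finger_gap': 0.04414766154519352}
yaw 13.643884015593875 [ 0.00318959 -0.00180978 -0.99999328]
```

>>> step_arm(
  steps=[
    [0.2,0,0,0,0],
    [0.1,0,0,0,0],
    [0.1,0,0,0,0],
    [0.1,0,0,0,0],
    [0.1,0,0,0,0],
    [0.1,0,0,0,0],
  ],
  grip_force=30,
)

```text
time_s: 5.48
ee_pos: [0.6152, -0.2122, 0.034]
tool_rot: [1.941, 2.469, 0.0]
wrist_force: [1.0, 1.6, 1.6]
finger_gap: 0.0137
grip_force: 30.0
```

>>> step_arm(
  steps=[
    [0.1,0,0,-0.005,0],
    [0.1,0,0,-0.015,0],
    [0.1,0,0,-0.03,0],
    [0.1,0,0,-0.04,0],
    [0.1,0,0,-0.04,0],
    [0.1,0,0,-0.04,0],
  ],
)

```text
time_s: 6.22
ee_pos: [0.6146, -0.2121, 0.0736]
tool_rot: [-1.942, -2.469, 0.0]
wrist_force: [-0.6, 0.8, -4.5]
finger_gap: 0.0137
grip_force: 30.1
```

Run:
```python
from h import *
o,im=shot('w5')
for k in ('ee_pos','tool_rot','wrist_force','moment','finger_gap','grip_force'): print(k,o[k])
```

```text
ee_pos [ 0.61462243 -0.21206363  0.07360724]
tool_rot [-1.94180063e+00 -2.46923488e+00  9.81627481e-05]
wrist_force [-0.5792892   0.77740513 -4.53257117]
moment [-0.02076514 -0.0694991  -0.03781731]
finger_gap 0.013676250826472116
grip_force 30.0731236115098
```

>>> step_arm(
  steps=[
    [0.16,0,0,0,0],
    [0.165,0,0,0,0],
    [0.17,0,0,0,0],
    [0.175,0,0,0,0],
    [0.175,0,0,0,0],
    [0.175,0,0,0,0],
  ],
)

```text
time_s: 7.02
ee_pos: [0.6149, -0.2122, 0.0738]
tool_rot: [1.942, 2.469, 0.0]
wrist_force: [0.1, -1.6, -2.5]
finger_gap: 0.0153
grip_force: 4.8
```

Run:
```python
from h import *
o,im=shot('w6')
for k in ('ee_pos','tool_rot','wrist_force','moment','finger_gap','grip_force'): print(k,o[k])
a=cv2.imread('pics/w5.png')
cv2.imwrite('pics/w56.png',np.vstack([a[100:384],im[100:384]]))
```

```text
ee_pos [ 0.61486189 -0.21217891  0.07376595]
tool_rot [1.94190912e+00 2.46942935e+00 2.40933739e-05]
wrist_force [ 0.12255688 -1.56576014 -2.52758276]
moment [-0.07060058 -0.10849512  0.01187614]
finger_gap 0.015336975245735246
grip_force 4.764147020468954
```

View pics/w56.png

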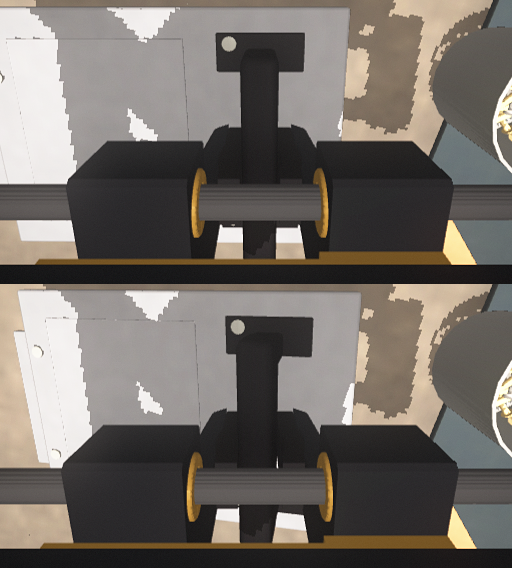

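The picture shows that the cover now droops tongue-down in the loosened jaws: the tongue has appeared on the left at (25,400) and the grip still holds. I'll open a little more for the full tilt.

>>> step_arm(
  steps=[
    [0.18,0,0,-0.005,0],
    [0.185,0,0,-0.01,0],
    [0.19,0,0,-0.015,0],
    [0.195,0,0,-0.02,0],
    [0.199,0,0,-0.02,0],
    [0.199,0,0,-0.02,0],
    [0.199,0,0,-0.02,0],
  ],
)

```text
time_s: 7.95
ee_pos: [0.6146, -0.2121, 0.0934]
tool_rot: [-1.942, -2.469, 0.0]
wrist_force: [0.3, 0.1, -4.4]
finger_gap: 0.0178
grip_force: 4.6
```

```bash
cat > fit.py <<'E'
from h import *
from scipy.optimize import least_squares
# cover pose relative to tool from plate-top corners in wrist image: pts {(xc,yc,zc):(u,v)}; planar motion + small others
def pose(o,pts,th0=.18):
    c=cam('wrist',o); M=R.from_rotvec(o['tool_rot']).as_matrix(); p=o['ee_pos']
    B=np.column_stack([M[:,1],M[:,0],-M[:,2]])  # cover axes x=tool y, y=tool x, z up
    def w(q,a): # q: th, yaw, hx,hy,hz of handle centre rel TCP (cover-ish axes)
        Rc=R.from_euler('zy',[q[1],-q[0]]).as_matrix()
        return p+B@(q[2:5]+Rc@(np.array(a)-[.045,0,.034]))
    f=lambda q:np.r_[np.hstack([(proj(c,w(q,a))-uv) for a,uv in pts]),(q[2:5]-[0,0,-.002])/.003,q[1]/.01]
    s=least_squares(f,[th0,0,0,0,0]); return s.x,f(s.x),w
E
python3 - <<'E'
from h import *
o,im=shot('w7')
for k in ('ee_pos','wrist_force','moment','finger_gap','grip_force'): print(k,o[k])
cv2.imwrite('pics/w7b.png',cv2.resize(im,(800,600),interpolation=cv2.INTER_CUBIC))
E
```

```text
ee_pos [ 0.61463923 -0.21206988  0.09340418]
wrist_force [ 0.31393849  0.14889877 -4.3730679 ]
moment [-0.01767519 -0.08925425  0.00100748]
finger_gap 0.01778377372861939
grip_force 4.571780024562031
```

View pics/w7b.png

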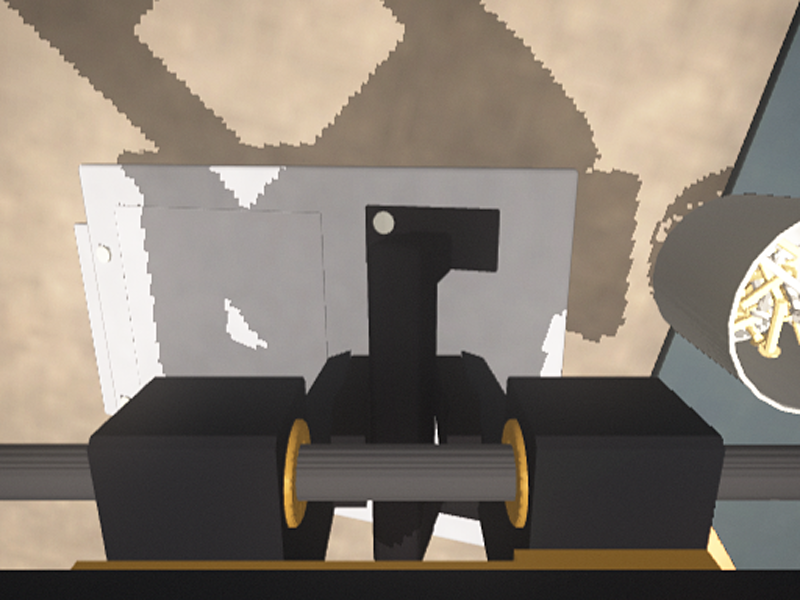

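The picture shows a clear tilt. The plate's far corners are at (80,164) and (577,169), and the tongue corner is at (75,223).

Run:
```python
from fit import *
import pickle
o=pickle.load(open('pics/w7.pkl','rb')); q=lambda u,v:np.array((u,v))*.64-.2
x,r,w=pose(o,[((-.085,.062,.008),q(80,164)),((.085,.062,.008),q(577,169)),((-.096,.04,.004),q(75,223)),((-.085,.04,.008),q(86,223))])
print(x.round(4),r.round(1)); print('tip',w(x,(-.096,0,0)).round(4),'end',w(x,(.085,0,0)).round(4))
```

```text
[ 0.3027  0.0005 -0.0022  0.0007 -0.003 ] [-1.1 -0.5  0.   0.1 -0.3 -0.6  1.5  1.1 -0.7  0.2 -0.3  0.1]
tip [ 0.4914 -0.2413  0.016 ] end [ 0.6593 -0.2005  0.0699]
```

>>> step_arm(
  steps=[
    [0.195,0,0,-0.01,0],
    [0.192,0,0,-0.03,0],
    [0.19,0,0,-0.05,0],
    [0.188,0,0,-0.075,0],
    [0.188,0,0,-0.1,0],
    [0.188,0,0,-0.125,0],
    [0.188,0.01,0,-0.15,0],
    [0.188,0.03,0.001,-0.167,0.3],
    [0.188,0.055,0.002,-0.167,0.6],
    [0.188,0.08,0.003,-0.167,0.9],
    [0.188,0.105,0.003,-0.167,1.2],
    [0.188,0.13,0.004,-0.167,1.5],
  ],
)

```text
time_s: 9.5
ee_pos: [0.5881, -0.0842, 0.2628]
tool_rot: [2.099, 2.335, 0.001]
wrist_force: [-0.5, -0.8, -3.2]
finger_gap: 0.0169
grip_force: 14.3
```

Run:
```python
from h import *
o=ctrl.get_obs(); M=R.from_rotvec(o['tool_rot']).as_matrix(); yaw=np.arctan2(M[1,1],M[0,1]); d=np.array([.5555,.068,.26])-o['ee_pos']
print(o['ee_pos'],np.degrees(yaw),M.T@d,(np.degrees(yaw)-1.25)/5,o['wrist_force'],o['finger_gap'],o['grip_force'])
```

```text
[ 0.58808317 -0.08418128  0.26275751] 6.089314503763109 [ 0.15478184 -0.01626204  0.002557  ] 0.9678629007526218 [-0.4565799  -0.75472192 -3.21893678] 0.0169195174536844 14.250796381384134
```

>>> step_arm(
  steps=[
    [0.188,0.025,-0.003,0.0,0.2],
    [0.188,0.05,-0.005,0.0,0.4],
    [0.188,0.075,-0.008,0.0,0.6],
    [0.188,0.1,-0.011,0.0,0.8],
    [0.188,0.125,-0.014,0.0,0.97],
    [0.188,0.145,-0.016,0,0.97],
    [0.188,0.155,-0.016,0,0.97],
    [0.188,0.155,-0.016,0,0.97],
    [0.188,0.155,-0.016,0,0.97],
  ],
)

```text
time_s: 10.62
ee_pos: [0.5558, 0.0669, 0.2608]
tool_rot: [2.197, 2.246, -0.0]
wrist_force: [-0.1, 0.0, -3.4]
finger_gap: 0.0166
grip_force: 14.2
```

Run:
```python
from h import *
o,im=shot('w8')
for k in ('ee_pos','wrist_force','moment','finger_gap','grip_force'): print(k,o[k])
M=R.from_rotvec(o['tool_rot']).as_matrix(); print(np.degrees(np.arctan2(M[1,1],M[0,1])))
cv2.imwrite('pics/w8b.png',cv2.resize(im,(800,600),interpolation=cv2.INTER_CUBIC))
```

```text
ee_pos [0.5557892  0.06690198 0.26075192]
wrist_force [-0.0580622   0.04528123 -3.3923574 ]
moment [ 0.00075849 -0.09270349 -0.08302003]
finger_gap 0.01664538749079061
grip_force 14.227507368195802
1.2679476333814663
```

View pics/w8b.png

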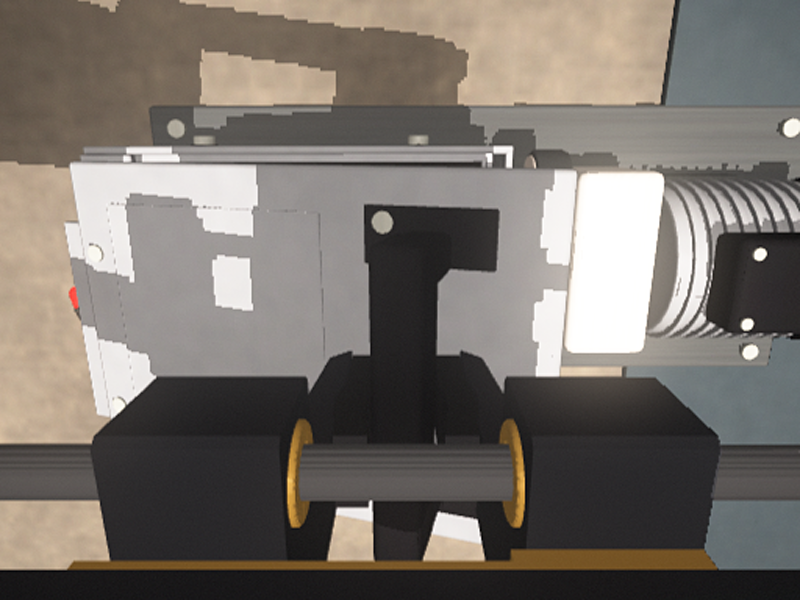

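The picture shows the tilted cover above the box. Its corners are at (70,163) and (577,171), the tongue corner is at (64,223), and the box rim is visible just beyond at v≈150.

Run:
```python
from fit import *
import pickle
o=pickle.load(open('pics/w8.pkl','rb')); q=lambda u,v:np.array((u,v))*.64-.2
x,r,w=pose(o,[((-.085,.062,.008),q(70,163)),((.085,.062,.008),q(577,171)),((-.096,.04,.004),q(64,223)),((-.085,.04,.008),q(75,223))])
print(x.round(4),r.round(1))
c=np.array([.5035,.0668,.107]); Y=np.radians(1.25); A=np.array([[np.cos(Y),np.sin(Y),0],[-np.sin(Y),np.cos(Y),0],[0,0,1]])
for n,a in dict(tip=(-.096,0,0),root=(-.085,0,0),end=(.085,0,0),org=(0,0,0),h=(.045,0,.034)).items(): print(n,(A@(w(x,a)-c)*1000).round(1))
cw=cam('wrist',o)
# rim far side check: outer edge y=69, z seat+8
for u,v in [(85,147),(510,146)]: print((A@(onz(cw,q(u,v),.115)-c)*1000).round(1))
```

```text
[ 2.741e-01 -5.400e-03 -1.900e-03  1.000e-04 -2.400e-03] [-1.4 -0.6 -0.  -0.1 -0.4 -0.6  1.9  1.2 -0.6  0.  -0.1 -0.5]
tip [-76.2  -0.3  80.5]
root [-65.6  -0.3  83.5]
end [ 98.1  -1.2 129.5]
org [ 16.3  -0.8 106.5]
h [ 50.4  -1.  151.4]
[-109.2   66.4    8. ]
[102.6  66.8   8. ]
```

>>> step_arm(
  steps=[
    [0.188,0,-0.002,0.01,0],
    [0.188,0,-0.004,0.025,0],
    [0.188,0,-0.004,0.04,0],
    [0.188,0,-0.004,0.052,0],
    [0.188,0,-0.004,0.06,0],
    [0.188,0,-0.004,0.065,0],
    [0.188,0,-0.004,0.065,0],
    [0.188,0,-0.004,0.065,0],
  ],
)

```text
time_s: 11.68
ee_pos: [0.5519, 0.0674, 0.1962]
tool_rot: [2.196, 2.246, 0.001]
wrist_force: [-0.2, 0.3, -3.7]
finger_gap: 0.0171
grip_force: 14.2
```

```bash
cat > rd.py <<'E'
from h import *
def rd(n=6):
    F=[]
    for i in range(n):
        o=ctrl.get_obs(); F.append(np.r_[o['wrist_force'],o['moment'],o['grip_force'],o['finger_gap']*1000]); ctrl.camera('top')
    F=np.array(F); print('t',round(o['time_s'],2),'pos',(o['ee_pos']*1000).round(2),'mean',F.mean(0).round(2)); return F
E
python3 -c "
from rd import *
F=rd(8); print(F.std(0).round(2))"
```

```text
t 12.03 pos [551.66  67.43 195.92] mean [-0.17  0.2  -3.72 -0.07 -0.04  0.   14.25 16.87]
[0.39 0.29 0.37 0.02 0.03 0.03 0.   0.2 ]
```

>>> step_arm(
  steps=[
    [0.188,0,0,0.002,0],
    [0.188,0,0,0.004,0],
    [0.188,0,0,0.006,0],
    [0.188,0,0,0.008,0],
    [0.188,0,0,0.008,0],
  ],
)

```text
time_s: 12.7
ee_pos: [0.5514, 0.0674, 0.1874]
tool_rot: [-2.196, -2.246, 0.0]
wrist_force: [0.0, -0.4, -4.4]
finger_gap: 0.0168
grip_force: 14.3
```

>>> step_arm(
  steps=[
    [0.188,0,0,0.0015,0],
    [0.188,0,0,0.003,0],
    [0.188,0,0,0.003,0],
  ],
)

```text
time_s: 13.08
ee_pos: [0.5515, 0.0674, 0.1846]
tool_rot: [-2.196, -2.246, 0.0]
wrist_force: [0.9, -0.3, -4.3]
finger_gap: 0.0166
grip_force: 14.3
```

```bash
python3 -c "
from rd import *
rd(4)"
```

```text
t 13.22 pos [551.59  67.43 184.74] mean [ 0.09 -0.24 -3.64 -0.08 -0.03 -0.02 14.26 16.61]
```

>>> step_arm(
  steps=[
    [0.188,0,0,0.001,0],
    [0.188,0,0,0.002,0],
    [0.188,0,0,0.002,0],
  ],
)

```text
time_s: 13.65
ee_pos: [0.5515, 0.0675, 0.1826]
tool_rot: [-2.196, -2.246, 0.0]
wrist_force: [-0.4, -0.4, -3.4]
finger_gap: 0.0165
grip_force: 14.3
```

>>> step_arm(
  steps=[
    [0.188,0,0,0.001,0],
    [0.188,0,0,0.002,0],
    [0.188,0,0,0.002,0],
  ],
)

```text
time_s: 14.02
ee_pos: [0.5515, 0.0674, 0.1806]
tool_rot: [-2.196, -2.246, 0.0]
wrist_force: [-0.8, 0.5, -3.6]
finger_gap: 0.0168
grip_force: 14.3
```

```bash
python3 -c "
from rd import *
rd(4)"
```

```text
t 14.18 pos [551.6   67.41 180.76] mean [-1.900e-01 -1.000e-01 -3.870e+00 -8.000e-02 -6.000e-02  1.000e-02
  1.426e+01  1.681e+01]
```

>>> step_arm(
  steps=[
    [0.188,0,0,0.001,0],
    [0.188,0,0,0.002,0],
    [0.188,0,0,0.002,0],
  ],
)

```text
time_s: 14.6
ee_pos: [0.5515, 0.0674, 0.1786]
tool_rot: [-2.196, -2.246, 0.0]
wrist_force: [-0.3, -0.8, -3.2]
finger_gap: 0.0167
grip_force: 14.3
```

>>> step_arm(
  steps=[
    [0.188,0,0,0.001,0],
    [0.188,0,0,0.0015,0],
    [0.188,0,0,0.0015,0],
  ],
)

```text
time_s: 14.98
ee_pos: [0.5515, 0.0674, 0.1771]
tool_rot: [-2.196, -2.246, 0.0]
wrist_force: [0.8, 0.5, -2.9]
finger_gap: 0.0167
grip_force: 14.3
```

```bash
python3 -c "
from rd import *
rd(4)"
```

```text
t 15.12 pos [551.62  67.42 177.25] mean [ 0.25  0.23 -3.19 -0.05 -0.05  0.   14.25 16.62]
```

>>> step_arm(
  steps=[
    [0.188,0,0,0.001,0],
    [0.188,0,0,0.001,0],
  ],
)

```text
time_s: 15.42
ee_pos: [0.5515, 0.0674, 0.1761]
tool_rot: [-2.196, -2.246, 0.0]
wrist_force: [0.5, 0.0, -2.3]
finger_gap: 0.0168
grip_force: 14.3
```

```bash
python3 -c "
from rd import *
rd(4)"
```

```text
t 15.57 pos [551.57  67.42 176.18] mean [ 2.200e-01  4.000e-02 -3.470e+00 -5.000e-02 -6.000e-02  1.000e-02
  1.426e+01  1.666e+01]
```

>>> step_arm(
  steps=[
    [0.188,0,0,0.001,0],
    [0.188,0,0,0.002,0],
    [0.188,0,0,0.002,0],
  ],
)

```text
time_s: 16.0
ee_pos: [0.5515, 0.0674, 0.1741]
tool_rot: [-2.196, -2.246, 0.0]
wrist_force: [-0.6, -0.2, -3.7]
finger_gap: 0.0165
grip_force: 14.3
```

```bash
python3 -c "
from rd import *
rd(4)"
```

```text
t 16.15 pos [551.6   67.42 174.23] mean [ 0.08 -0.04 -3.59 -0.04 -0.04  0.   14.26 16.66]
```

>>> step_arm(
  steps=[
    [0.188,0,0,0.001,0],
    [0.188,0,0,0.002,0],
    [0.188,0,0,0.002,0],
  ],
)

```text
time_s: 16.58
ee_pos: [0.5515, 0.0674, 0.172]
tool_rot: [-2.196, -2.246, 0.0]
wrist_force: [-0.7, 0.0, -3.1]
finger_gap: 0.0166
grip_force: 14.3
```

```bash
python3 -c "
from rd import *
rd(4)"
```

```text
t 16.73 pos [551.61  67.43 172.25] mean [-2.600e-01  1.200e-01 -3.250e+00 -6.000e-02 -4.000e-02  1.000e-02
  1.426e+01  1.675e+01]
```

>>> step_arm(
  steps=[
    [0.188,0,0,0.001,0],
    [0.188,0,0,0.002,0],
    [0.188,0,0,0.002,0],
  ],
)

```text
time_s: 17.15
ee_pos: [0.5516, 0.0674, 0.1702]
tool_rot: [-2.196, -2.246, -0.0]
wrist_force: [0.5, 0.9, -3.5]
finger_gap: 0.0168
grip_force: 12.8
```

```bash
python3 -c "
from rd import *
rd(4)"
```

```text
t 17.3 pos [551.58  67.41 170.24] mean [ 1.300e-01  5.700e-01 -3.160e+00 -5.000e-02 -4.000e-02 -1.000e-02
  1.286e+01  1.682e+01]
```

>>> step_arm(
  steps=[
    [0.188,0,0,0.001,0],
    [0.188,0,0,0.001,0],
  ],
)

```text
time_s: 17.6
ee_pos: [0.5518, 0.0674, 0.1693]
tool_rot: [2.196, 2.246, 0.0]
wrist_force: [0.9, -0.1, -3.1]
finger_gap: 0.0169
grip_force: 10.7
```

```bash
python3 -c "
from rd import *
rd(4)"
```

```text
t 17.75 pos [551.75  67.4  169.34] mean [ 1.31  0.03 -2.61 -0.08 -0.1   0.02 10.74 16.74]
```

>>> step_arm(
  steps=[
    [0.188,0,0,-0.001,0],
    [0.188,0,0,-0.0015,0],
    [0.188,0,-0.0015,-0.0015,0],
    [0.188,0,-0.003,-0.0015,0],
    [0.188,0,-0.0045,-0.0015,0],
    [0.188,0,-0.006,-0.0015,0],
    [0.188,0,-0.006,-0.0015,0],
  ],
)

```text
time_s: 18.68
ee_pos: [0.5455, 0.0673, 0.1707]
tool_rot: [2.196, 2.246, -0.0]
wrist_force: [0.1, -0.3, -3.4]
finger_gap: 0.0163
grip_force: 13.4
```

```bash
python3 -c "
from rd import *
rd(4)"
```

```text
t 18.82 pos [545.64  67.27 170.75] mean [-1.200e-01 -1.300e-01 -3.790e+00 -6.000e-02 -5.000e-02  1.000e-02
  1.342e+01  1.666e+01]
```

>>> step_arm(
  steps=[
    [0.188,0,-0.001,0,0],
    [0.188,0,-0.002,0,0],
    [0.188,0,-0.003,0,0],
    [0.188,0,-0.003,0,0],
  ],
)

```text
time_s: 19.38
ee_pos: [0.5425, 0.0672, 0.1707]
tool_rot: [2.196, 2.246, -0.0]
wrist_force: [-0.2, -0.0, -3.5]
finger_gap: 0.0167
grip_force: 13.4
```

```bash
python3 -c "
from rd import *
rd(4)"
```

```text
t 19.52 pos [542.63  67.2  170.75] mean [ 1.800e-01 -1.000e-02 -3.370e+00 -1.100e-01 -5.000e-02  1.000e-02
  1.342e+01  1.664e+01]
```

>>> step_arm(
  steps=[
    [0.188,0,-0.001,0,0],
    [0.188,0,-0.002,0,0],
    [0.188,0,-0.002,0,0],
  ],
)

```text
time_s: 19.95
ee_pos: [0.5405, 0.0672, 0.1707]
tool_rot: [-2.196, -2.246, 0.0]
wrist_force: [-0.2, -0.0, -3.6]
finger_gap: 0.0167
grip_force: 13.4
```

>>> step_arm(
  steps=[
    [0.188,0,-0.001,0,0],
    [0.188,0,-0.0015,0,0],
    [0.188,0,-0.0015,0,0],
  ],
)

```text
time_s: 20.32
ee_pos: [0.5391, 0.0671, 0.1707]
tool_rot: [2.196, 2.246, -0.0]
wrist_force: [-0.9, -0.0, -3.3]
finger_gap: 0.0167
grip_force: 13.4
```

```bash
python3 -c "
from rd import *
rd(4)"
```

```text
t 20.48 pos [539.11  67.13 170.72] mean [-0.05 -0.29 -3.12 -0.04 -0.04  0.   13.42 16.65]
```

>>> step_arm(
  steps=[
    [0.188,0,-0.001,0,0],
    [0.188,0,-0.001,0,0],
  ],
)

```text
time_s: 20.78
ee_pos: [0.538, 0.0672, 0.1707]
tool_rot: [-2.196, -2.246, 0.0]
wrist_force: [0.6, -0.3, -3.2]
finger_gap: 0.0166
grip_force: 13.4
```

>>> step_arm(
  steps=[
    [0.188,0,-0.001,0,0],
    [0.188,0,-0.001,0,0],
  ],
)

```text
time_s: 21.02
ee_pos: [0.537, 0.0671, 0.1707]
tool_rot: [-2.196, -2.246, 0.0]
wrist_force: [-0.2, 0.3, -4.4]
finger_gap: 0.0167
grip_force: 13.4
```

>>> step_arm(
  steps=[
    [0.188,0,-0.001,0,0],
    [0.188,0,-0.001,0,0],
  ],
)

```text
time_s: 21.28
ee_pos: [0.536, 0.0671, 0.1707]
tool_rot: [-2.196, -2.246, 0.0]
wrist_force: [-0.3, 0.6, -3.6]
finger_gap: 0.0164
grip_force: 13.4
```

>>> step_arm(
  steps=[
    [0.188,0,-0.001,0,0],
    [0.188,0,-0.001,0,0],
  ],
)

```text
time_s: 21.52
ee_pos: [0.5352, 0.0671, 0.1709]
tool_rot: [2.196, 2.246, 0.0]
wrist_force: [0.9, 0.0, -3.3]
finger_gap: 0.0168
grip_force: 13.6
```

>>> step_arm(
  steps=[
    [0.188,0,-0.001,0,0],
    [0.188,0,-0.001,0,0],
  ],
)

```text
time_s: 21.78
ee_pos: [0.5349, 0.067, 0.1713]
tool_rot: [2.195, 2.245, 0.002]
wrist_force: [4.0, 0.2, -2.3]
finger_gap: 0.0168
grip_force: 14.1
```

```bash
python3 -c "
from fit import *
from rd import *
rd(4)
o,im=shot('w9')
import pickle
# track the TL / TR plate corners and tongue corner from w8 by template
a=cv2.imread('pics/w8.png')
for n,(u,v) in dict(TL=(70,163),TR=(577,171),tg=(64,223),scr=(382,222),scr2=(95,252)).items():
    u,v=int(u*.64),int(v*.64); h=9; T=a[v-h:v+h+1,u-h:u+h+1]; x0=max(u-h-16,0)
    S=im[v-h-16:v+h+17,x0:u+h+17]; r=cv2.matchTemplate(S,T,cv2.TM_CCOEFF_NORMED); _,m,_,l=cv2.minMaxLoc(r)
    print(n,round(m,2),'shift',x0+l[0]-(u-h),l[1]-16)
"
```

```text
t 21.93 pos [534.85  67.03 171.25] mean [ 4.400e+00  5.300e-01 -1.650e+00  4.000e-02 -6.300e-01 -1.000e-02
  1.402e+01  1.657e+01]
TL 0.82 shift -14 -9
TR 0.86 shift -15 -14
tg 0.6 shift -16 -8
scr 0.98 shift 0 0
scr2 0.53 shift 13 1
```

>>> step_arm(
  steps=[
    [0.188,0,0.001,0,0],
    [0.188,0,0.001,-0.001,0],
    [0.188,0,0.001,-0.002,0],
    [0.188,0,0.001,-0.002,0],
  ],
)

```text
time_s: 22.52
ee_pos: [0.5345, 0.0671, 0.1723]
tool_rot: [-2.196, -2.246, 0.002]
wrist_force: [0.4, -0.1, -3.3]
finger_gap: 0.0169
grip_force: 17.4
```

```bash
python3 -c "
from rd import *
rd(4)"
```

```text
t 22.68 pos [534.55  67.05 172.29] mean [ 1.030e+00 -1.300e-01 -3.690e+00 -4.000e-02 -3.700e-01  1.000e-02
  1.734e+01  1.676e+01]
```

>>> step_arm(
  steps=[
    [0.188,0,0.0005,0.0015,0],
    [0.187,0,0.001,0.003,0],
    [0.186,0,0.0018,0.0045,0],
    [0.186,0,0.0026,0.006,0],
    [0.185,0,0.0034,0.0075,0],
    [0.185,0,0.0034,0.0075,0],
  ],
)

```text
time_s: 23.48
ee_pos: [0.5385, 0.0671, 0.1651]
tool_rot: [-2.196, -2.246, 0.0]
wrist_force: [0.8, -1.0, -3.1]
finger_gap: 0.0166
grip_force: 6.4
```

```bash
python3 -c "
from rd import *
rd(4)"
```

```text
t 23.62 pos [538.43  67.13 165.21] mean [ 0.31 -0.61 -2.82 -0.08  0.07 -0.03  6.49 16.61]
```

>>> step_arm(
  steps=[
    [0.184,0,0.0007,0.0015,0],
    [0.183,0,0.0014,0.003,0],
    [0.182,0,0.002,0.0045,0],
    [0.181,0,0.0026,0.006,0],
    [0.18,0,0.0032,0.0075,0],
    [0.18,0,0.0032,0.0075,0],
  ],
)

```text
time_s: 24.42
ee_pos: [0.5421, 0.0672, 0.1579]
tool_rot: [2.196, 2.246, 0.001]
wrist_force: [2.9, -0.7, -1.3]
finger_gap: 0.0156
grip_force: 1.2
```

```bash
python3 -c "
from rd import *
rd(4)"
```

```text
t 24.57 pos [542.1   67.17 158.03] mean [ 2.39 -0.25 -1.19 -0.04 -0.34  0.02  1.29 15.84]
```

>>> step_arm(
  steps=[
    [0.178,0,0.0012,0.0012,0],
    [0.176,0,0.002,0.0024,0],
    [0.174,0,0.0026,0.0036,0],
    [0.174,0,0.0026,0.0036,0],
  ],
)

```text
time_s: 25.12
ee_pos: [0.5437, 0.0673, 0.1539]
tool_rot: [-2.195, -2.246, 0.002]
wrist_force: [-2.1, 0.1, 0.6]
finger_gap: 0.0154
grip_force: 2.1
```

```bash
python3 -c "
from rd import *
rd(4)"
```

```text
t 25.27 pos [543.74  67.29 153.89] mean [-2.390e+00  5.000e-02  3.000e-01 -1.100e-01  4.400e-01 -1.000e-02
  2.140e+00  1.531e+01]
```

>>> step_arm(
  steps=[
    [0.174,0,-0.0012,0,0],
    [0.18,0,-0.0012,0,0],
    [0.19,0,-0.0012,0,0],
    [0.22,0,-0.0012,0,0],
    [0.3,0,-0.0012,0,0],
    [0.3,0,-0.0012,0,0],
  ],
)

```text
time_s: 26.08
ee_pos: [0.5431, 0.0672, 0.1541]
tool_rot: [2.196, 2.246, 0.0]
wrist_force: [-0.2, -0.7, 0.6]
finger_gap: 0.0263
grip_force: 0.0
```

```bash
python3 -c "
from fit import *
from rd import *
rd(4)
o,im=shot('w10'); cv2.imwrite('pics/w10b.png',cv2.resize(im,(800,600),interpolation=cv2.INTER_CUBIC))
"
```

```text
t 26.23 pos [543.08  67.22 154.11] mean [ 1.30e-01  1.30e-01 -3.50e-01 -8.00e-02  8.00e-02  2.00e-02  0.00e+00
  2.64e+01]
```

>>> step_arm(
  steps=[
    [0.35,0,0,-0.005,0],
    [0.35,0,0,-0.015,0],
    [0.35,0,0.001,-0.03,0],
    [0.2,0,0.002,-0.042,0],
    [0,0,0.002,-0.042,0],
    [0,0,0.002,-0.042,0],
    [0,0,0.002,-0.042,0],
  ],
)

```text
time_s: 27.2
ee_pos: [0.5447, 0.0673, 0.1955]
tool_rot: [-2.196, -2.246, 0.001]
wrist_force: [-1.3, 0.4, 0.4]
finger_gap: 0.0003
grip_force: 0.0
```

```bash
python3 -c "
from fit import *
from rd import *
rd(3)
o,im=shot('w11'); cv2.imwrite('pics/w11b.png',cv2.resize(im,(800,600),interpolation=cv2.INTER_CUBIC))
"
```

```text
t 27.3 pos [544.75  67.31 195.58] mean [-0.01  0.24 -0.26 -0.05  0.07  0.02  0.    0.42]
```

>>> step_arm(
  steps=[
    [0,0,0,0.003,0],
    [0,0,0,0.006,0],
    [0,0,0,0.007,0],
    [0,0,0,0.008,0],
    [0,0,0,0.009,0],
    [0,0,0,0.01,0],
    [0,0,0,0.01,0],
  ],
)

```text
time_s: 28.28
ee_pos: [0.545, 0.0673, 0.186]
tool_rot: [-2.196, -2.246, 0.0]
wrist_force: [-0.3, 0.3, 1.0]
finger_gap: 0.0
grip_force: 0.0
```

>>> step_arm(
  steps=[
    [0,0,0,0.001,0],
    [0,0,0,0.002,0],
    [0,0,0,0.002,0],
  ],
)

```text
time_s: 28.65
ee_pos: [0.545, 0.0673, 0.184]
tool_rot: [-2.196, -2.246, 0.0]
wrist_force: [-0.3, 0.3, 0.2]
finger_gap: 0.0003
grip_force: 0.0
```

```bash
python3 -c "
from rd import *
rd(3)"
```

```text
t 28.75 pos [545.06  67.28 184.09] mean [-0.04  0.24  0.01 -0.05  0.05  0.01  0.    0.38]
```

>>> step_arm(
  steps=[
    [0,0,0,0.001,0],
    [0,0,0,0.002,0],
    [0,0,0,0.002,0],
  ],
)

```text
time_s: 29.18
ee_pos: [0.545, 0.0673, 0.182]
tool_rot: [-2.196, -2.246, 0.0]
wrist_force: [1.6, 0.3, -0.7]
finger_gap: 0.0006
grip_force: 0.0
```

>>> step_arm(
  steps=[
    [0,0,0,0.001,0],
    [0,0,0,0.002,0],
    [0,0,0,0.002,0],
  ],
)

```text
time_s: 29.55
ee_pos: [0.545, 0.0673, 0.18]
tool_rot: [-2.196, -2.246, 0.0]
wrist_force: [1.0, 0.6, -0.7]
finger_gap: 0.0007
grip_force: 0.0
```

```bash
python3 -c "
from rd import *
rd(3)"
```

```text
t 29.65 pos [545.1   67.26 180.1 ] mean [ 0.41  0.03 -0.4  -0.06  0.07  0.    0.    0.43]
```

>>> step_arm(
  steps=[
    [0,0,0,0.001,0],
    [0,0,0,0.0015,0],
    [0,0,0,0.0015,0],
  ],
)

```text
time_s: 30.08
ee_pos: [0.545, 0.0673, 0.1785]
tool_rot: [-2.196, -2.246, 0.0]
wrist_force: [-0.7, 0.6, -0.3]
finger_gap: 0.0001
grip_force: 0.0
```

>>> step_arm(
  steps=[
    [0,0,0,0.001,0],
    [0,0,0,0.001,0],
  ],
)

```text
time_s: 30.32
ee_pos: [0.5453, 0.0673, 0.1778]
tool_rot: [2.196, 2.246, 0.0]
wrist_force: [0.3, 0.0, 1.4]
finger_gap: 0.0004
grip_force: 0.6
```

>>> step_arm(
  steps=[
    [0,0,0,0.001,0],
    [0,0,0,0.001,0],
  ],
)

```text
time_s: 30.58
ee_pos: [0.5455, 0.0673, 0.1769]
tool_rot: [2.196, 2.246, 0.001]
wrist_force: [1.8, -0.1, 1.5]
finger_gap: 0.0005
grip_force: 0.9
```

>>> step_arm(
  steps=[
    [0,0,0.0003,0.001,0],
    [0,0,0.0005,0.002,0],
    [0,0,0.0005,0.002,0],
  ],
)

```text
time_s: 30.95
ee_pos: [0.545, 0.0673, 0.174]
tool_rot: [-2.195, -2.245, 0.002]
wrist_force: [0.1, 0.4, 0.3]
finger_gap: 0.0004
grip_force: 0.0
```

>>> step_arm(
  steps=[
    [0,0,0.0003,0.001,0],
    [0,0,0.0005,0.002,0],
    [0,0,0.0005,0.002,0],
  ],
)

```text
time_s: 31.32
ee_pos: [0.546, 0.0673, 0.1724]
tool_rot: [-2.196, -2.246, 0.0]
wrist_force: [1.4, -0.6, 0.4]
finger_gap: 0.0003
grip_force: 0.0
```

```bash
python3 -c "
from rd import *
rd(3)"
```

```text
t 31.43 pos [546.09  67.31 172.63] mean [ 0.53 -0.29  0.1  -0.07  0.02  0.    0.    0.32]
```

>>> step_arm(
  steps=[
    [0,0,0.0003,0.001,0],
    [0,0,0.0005,0.002,0],
    [0,0,0.0005,0.002,0],
  ],
)

```text
time_s: 31.85
ee_pos: [0.5465, 0.0673, 0.1705]
tool_rot: [-2.196, -2.246, 0.0]
wrist_force: [-0.7, -1.0, 0.5]
finger_gap: 0.0004
grip_force: 0.0
```

>>> step_arm(
  steps=[
    [0,0,0.0002,0.001,0],
    [0,0,0.0002,0.001,0],
  ],
)

```text
time_s: 32.1
ee_pos: [0.5467, 0.0673, 0.1695]
tool_rot: [-2.196, -2.246, 0.0]
wrist_force: [-0.4, -0.1, -0.9]
finger_gap: 0.0002
grip_force: 0.0
```

>>> step_arm(
  steps=[
    [0,0,0.0002,0.001,0],
    [0,0,0.0002,0.001,0],
  ],
)

```text
time_s: 32.35
ee_pos: [0.5469, 0.0673, 0.1685]
tool_rot: [-2.196, -2.246, 0.0]
wrist_force: [-0.5, 0.4, 0.2]
finger_gap: 0.0004
grip_force: 0.0
```

>>> step_arm(
  steps=[
    [0,0,0.0002,0.001,0],
    [0,0,0.0002,0.001,0],
  ],
)

```text
time_s: 32.6
ee_pos: [0.5471, 0.0673, 0.1675]
tool_rot: [-2.196, -2.246, 0.0]
wrist_force: [-0.3, -0.1, -0.1]
finger_gap: 0.0005
grip_force: 0.0
```

>>> step_arm(
  steps=[
    [0,0,0.0002,0.001,0],
    [0,0,0.0002,0.001,0],
  ],
)

```text
time_s: 32.85
ee_pos: [0.5473, 0.0673, 0.1665]
tool_rot: [-2.196, -2.246, 0.0]
wrist_force: [0.3, 0.1, -0.4]
finger_gap: 0.0006
grip_force: 0.0
```

>>> step_arm(
  steps=[
    [0,0,0.0002,0.001,0],
    [0,0,0.0002,0.001,0],
  ],
)

```text
time_s: 33.1
ee_pos: [0.5476, 0.0674, 0.1655]
tool_rot: [-2.196, -2.246, 0.0]
wrist_force: [0.2, -0.3, -0.4]
finger_gap: 0.0006
grip_force: 0.0
```

>>> step_arm(
  steps=[
    [0,0,0.0002,0.001,0],
    [0,0,0.0002,0.001,0],
  ],
)

```text
time_s: 33.35
ee_pos: [0.5477, 0.0673, 0.1645]
tool_rot: [-2.196, -2.246, 0.0]
wrist_force: [0.3, -0.0, 0.4]
finger_gap: 0.0004
grip_force: 0.0
```

>>> step_arm(
  steps=[
    [0,0,0,0.001,0],
    [0,0,0,0.001,0],
  ],
)

```text
time_s: 33.6
ee_pos: [0.5478, 0.0673, 0.1637]
tool_rot: [2.196, 2.246, 0.0]
wrist_force: [0.1, 0.2, 0.3]
finger_gap: 0.0005
grip_force: 0.2
```

>>> step_arm(
  steps=[
    [0,0,0,0.001,0],
    [0,0,0,0.001,0],
  ],
)

```text
time_s: 33.85
ee_pos: [0.5479, 0.0674, 0.1636]
tool_rot: [2.196, 2.246, 0.0]
wrist_force: [-4.0, -0.4, 7.5]
finger_gap: 0.0004
grip_force: 3.9
```

>>> step_arm(
  steps=[
    [0,0,0,0.001,0],
    [0,0,0,0.001,0],
  ],
)

```text
time_s: 34.1
ee_pos: [0.5479, 0.0673, 0.1636]
tool_rot: [2.196, 2.246, 0.0]
wrist_force: [-6.9, 0.3, 15.2]
finger_gap: 0.0008
grip_force: 7.4
```

```bash
python3 -c "
from rd import *
rd(3)"
```

```text
t 34.2 pos [547.92  67.34 163.62] mean [-7.33  0.11 14.43 -0.05  1.24  0.02  7.38  0.37]
```

>>> step_arm(
  steps=[
    [0,0,0,-0.005,0],
    [0,0,0,-0.02,0],
    [0,0.03,0,-0.06,0],
    [0,0.06,0,-0.11,0],
    [0,0.06,0,-0.15,0],
    [0,0.06,0,-0.15,0],
    [0,0.06,0,-0.15,0],
  ],
)

```text
time_s: 35.12
ee_pos: [0.5461, 0.1273, 0.3112]
tool_rot: [-2.196, -2.246, 0.001]
wrist_force: [-0.4, 0.3, 0.0]
finger_gap: 0.0004
grip_force: 0.0
```

```bash
python3 -c "
from h import *
o,im=shot('w12'); print(o['ee_pos'],o['tool_rot'],o['qvel'].round(2))
c=cam('wrist',o); print(proj(c,(.5035,.067,.11)))
u,v=proj(c,(.5035,.067,.11)); u0,v0=max(int(u)-125,0),max(int(v)-94,0)
print(u0,v0); cv2.imwrite('pics/fin.png',cv2.resize(im[v0:v0+180,u0:u0+250],None,fx=3.2,fy=3.2,interpolation=cv2.INTER_CUBIC))
"
```

```text
[0.54610195 0.12725038 0.31122953] [-2.19614188e+00 -2.24592958e+00  6.81151735e-04] [-0.01  0.02  0.02 -0.   -0.    0.  ]
[218.78726998 220.41381034]
93 126
```

View pics/fin.png

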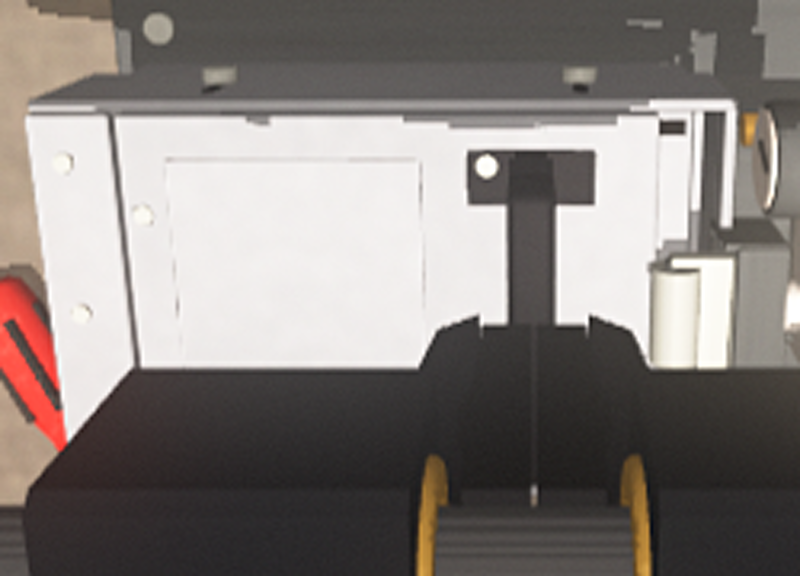

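The final view shows the cover flush in its frame. The tongue is hidden under the ledge at u≈115–135, and the roller (650,320) laps over the cover's edge at u≈657. I'm handing the job in.

```bash
python3 -c "
from station import ctrl
print(ctrl.close_job())"
```

```text
the job is handed in; nothing more can be done
None
```

The larger cover is back on the filter box and the job is handed in at about 35 s: tongue under the ledge, roller catch over its edge, and, judged from the last camera view and the firm stop when pressed, flat and fully home.

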